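Stow two tomatoes in the push-to-open pantry drawer

ROBOT

A 6-joint arm with a two-finger parallel gripper is mounted at the origin on the work surface. World frame = base frame: x ahead of the robot, y to its left, z up, the work surface at z = 0. Lengths are in m, angles in rad, forces in N, time in s.
With the tool pointing down it reaches from about 0.325 to 0.775 m from the base axis. Payload 5.5 kg.
Tool frame: the origin (TCP) lies midway between the tips of the shut fingers; the grasp point (between the pads) lies 19 mm behind it (manip.grasp_offset is the distance from the TCP to the grasp point, in m); z points along the fingers, y is the line along which they close (so a half turn about z gives the same grasp; the last joint's range is limited). The gripper opens to 88 mm and grips with 3 to 60 N. Pads are 20 mm wide; open, the fingers measure 115 mm over their backs; the gripper's body (75 mm by 178 mm) begins 61 mm behind the grasp point.
Start: joints at [1.058, 0.091, 1.231, -0, 1.82, -0.057], TCP at [0.264, 0.539, 0.223] pointing down, gripper open.
Joint ranges: [-2.87, 2.87], [-0.86, 2.18], [0.17, 2.46], [-1.51, 4.65], [0.06, 2.69], [-2.65, 2.65]. Speed limits (rad/s): [2.57, 2.57, 3.01, 3.14, 3.14, 3.14].

INTERFACE

Orientations are given as a unit quaternion [x, y, z, w].
In Python, from cell import manip, cams, close_job gives the robot as it stands.
- The arm moves only by the tool apply_moves, never from a script. Its argument "rows" is one flat list of numbers, 7 for each row, row after row: the shift along the world's x, y, z in m, then the turn, a rotation vector about the world's x, y, z in degrees, then the opening, from 0 (shut) to 1 (fully open). A call has 1 to 10 rows; each row shifts and turns the commanded pose from where the row before left it; what a row does not reach is not made up. A row lasts 1/8 s, in which the tool goes at most 62.5 mm and 10.7 degrees, less where a joint would pass 70% of its speed; a pose out of reach is approached as far as the arm can. A call is refused whole if a number of a shift passes 0.0625 or a number of a turn 10.7, either way. A call with a gripper value outside its range is refused whole. The fingers move at their own pace and stop on an object; the grip force is fixed at half the most. Time passes only in rows, so rows that do not move let the fingers close. It gives the time, the measured TCP pose, the force, the opening and the grip force at its end, in the units of the state.
- manip.read_state(): the state, without advancing time (a new reading comes with each control period).
- cams.grab_frame(name): name is "scene" or "top" or "wrist"; returns a dict with "img" (384x512x3 uint8, red, green, blue), "vfov" (degrees; the focal length in pixels is half the picture's height over the tangent of half this angle, whatever the lens; pixels are square), "cx", "cy" (the principal point, pixels), "k1" (the pictures are not rectified: a ray, as slopes to the right and down, at radius r is drawn at 1 + k1 r^2 times it, then the intrinsics apply), "R" (3x3) and "t" (3): a world point X has camera coordinates R X + t; the wrist camera has in their place "tool_from_camera" (4x4, takes a point from camera to tool coordinates, whose origin is the TCP and whose axes are the flange's). Camera axes: x right, y down, z forward; pixel columns grow to the right and rows downward; lengths in m; the calibration is good to about 2 mm. A picture is of the moment at which its call begins: read the wrist's pose just before it. There is no depth.
- close_job(): hands the job in; it is judged then, once.
The state is a dict: "t": time; "joints": joint angles; "joint_velocities": joint speeds; "joint_efforts": joint torques, N m; "ee_pos": TCP position; "eef_rot": TCP orientation; "ft_force": force on the tool from outside, world axes, zero at the start; "wrist_torque": the same for the moment, N m; "finger_gap": finger opening in m; "grip_force": force on a finger pad.
Only numpy, scipy, OpenCV 4.12 (cv2) and the standard library are available. Lean on these libraries where they do the work, as an engineer would, in place of code of your own. Each camera call takes 0.05 s, during which the arm holds its last target. There are 200 camera calls.

TASK

Press the wicker-look drawer front under the shelf board inward so that its touch latch lets go and the drawer springs out, then move the two ripe tomatoes from the bamboo trivet into the two dimples of the drawer's tray, one in each, gripping lightly and setting them down gently so that they are not bruised. Then push the drawer in again, past flush until the latch catches, and let go so that it stays shut, with both tomatoes still seated. Leave the bowls, the colander and the boxed molcajete where they are.

Things in the scene. Friction and masses are not known exactly. Their poses are not given: they have to be found in the camera images.
- drawer (a joint): Slide of the drawer in m: 0 shut and latched, 0.12 fully out towards the robot. To free it press it in 9 mm or more (hard stop at -0.010) and let go: a damped spring (4 N at 0, 3 N out) drives it out to 0.12 in about 1 s. To latch it push it in against the spring as far as it goes (about -0.009, at least past -0.008) and let go: it settles at 0. 6 to 8 N does for either.
- front (a point): Centre of the outer face of the drawer front, an upright tan and brown wicker-look panel without handle, 270 mm wide, 68 mm tall (12 to 80 mm above the counter), 16 mm thick. Moves with the drawer; x axis points level inward (pressing direction; it opens along -x), y left along the panel, z up.
- unit: The low fixed plywood unit that holds the drawer, 300 mm wide; axes as front, origin on the counter 138 mm behind the shut front. Its top board (320 mm wide, 200 to 215 mm above the counter) overhangs the shut front by 20 mm, so the tool must lean back 25 to 45 degrees, fingers down and inward, to press it. Fully out, the front is 100 mm ahead of the board's edge.
- pocket_left (a point): Where a tomato's centre lies when seated in the left (+y) dimple of the white tray in the drawer: 60 mm behind the front's outer face, 60 mm left of the middle, 79 mm above the counter; axes as front. The dimple is a 42 mm round opening in the flat tray top (55 mm up; side walls lower); the tomato sinks 8 mm into it. When out it is 40 mm ahead of the overhanging board: lean the tool back a little.
- pocket_right (a point): The same for the right (-y) dimple, 60 mm right of the drawer's middle.
- tomato_a_center (a point): A ripe tomato with a small green calyx, round, 63 mm across, 0.1 to 0.2 kg, bruises easily (hold with 15 N or less). This point is its centre. It starts upright in one of the two openings of the bamboo trivet, its centre 40 mm above the counter, 114 mm from the other tomato's. Deep red.
- tomato_b_center (a point): A ripe tomato with a small green calyx, round, 63 mm across, 0.1 to 0.2 kg, bruises easily (hold with 15 N or less). This point is its centre. It starts upright in one of the two openings of the bamboo trivet, its centre 40 mm above the counter, 114 mm from the other tomato's. Orange red.
- tomato_a: The deep red tomato; origin at its underside as built (turns as it rolls).
- tomato_b: The orange red tomato; origin at its underside as built (turns as it rolls).
- trivet: Bamboo trivet fixed to the counter, 110 by 230 mm, 16 mm thick, with two 42 mm round openings 57 mm either side of its middle along its y axis. Origin at the centre of its underside.
- bowls: Bystander: stack of two terracotta bowls, 130 mm across, 68 mm tall. Origin at the centre of the underside.
- colander: Bystander: steel colander, 150 mm across (190 mm over its handles), 78 mm tall. Origin at the centre of the underside.
- molcajete_box: Bystander: clear plastic display box with a dark stone molcajete in it, 178 by 178 mm, 132 mm tall. Origin at the centre of the underside.

How it is judged:
On the way, in this order (a step that is already met when the one before it is completed fails the run):
1. the drawer has been freed from its latch and is fully out (value of joint drawer above 0.1 m), for 0.2 s.
2. with the drawer out, one tomato is seated in each dimple and let go (((distance between tomato_a_center and pocket_left below 0.012 m and distance between tomato_b_center and pocket_right below 0.012 m) or (distance between tomato_a_center and pocket_right below 0.012 m and distance between tomato_b_center and pocket_left below 0.012 m)) and contact force between each of tomato_a, tomato_b and the fingers below 0.1 N and linear speed of each of tomato_a, tomato_b below 0.03 m/s and value of joint drawer above 0.08 m), for 0.2 s.
At the end, for the whole second after the job is handed in: the drawer is latched shut (within 6 mm of its latched place, staying there by itself), with one tomato seated in each dimple (centre within 12 mm of the dimple's seat) and at rest (value of joint drawer between -0.006 and 0.006 m and ((distance between tomato_a_center and pocket_left below 0.012 m and distance between tomato_b_center and pocket_right below 0.012 m) or (distance between tomato_a_center and pocket_right below 0.012 m and distance between tomato_b_center and pocket_left below 0.012 m)) and linear speed of each of tomato_a, tomato_b below 0.03 m/s); the robot touches nothing.
It fails at once if a tomato is bruised in the grip: the fingers press it with more than 50 N in all, both sides added (contact force between any of tomato_a, tomato_b and the fingers above 50 N).
It fails at once if a tomato is bruised by being dropped or pressed into the drawer with more than 40 N (contact force between any of tomato_a, tomato_b and unit above 40 N).
It fails at once if the bowls, the colander or the boxed molcajete shifted by more than 30 mm (distance of any of bowls, colander, molcajete_box from where it was at the start of the episode above 0.03 m).
It also fails if it takes over 72 s, if anything falls off the work surface, if the arm or the gripper's body presses on something with over 40 N, if the wrist force passes 120 N, or if a joint passes its speed limit or range.

## Working session

There is one attempt and no reset: what is moved stays moved. The work goes in short steps, Python scripts to look and compute and a tool call to move; the robot and the scene stay as the last step left them, time stands still between calls to the robot, and variables do not carry over. Pictures are saved under pics/ and viewed, at most 10 in all, crops included, and the job is handed in when it is done.

Besides the shell and the picture viewer there is one more tool, called after "Call:" as name(argument=value, ...), one argument or row to a line, values as JSON. apply_moves: Moves the arm, as the interface text tells. Its arguments: {"type":"object","properties":{"rows":{"type":"array","items":{"type":"number"}}},"required":["rows"]}

```bash
mkdir -p pics; ls
cat > h.py <<'E'
import numpy as np, cv2
from cell import manip, cams, close_job
from scipy.spatial.transform import Rotation as Ro
def K(f):
    h,w=f["img"].shape[:2]; fl=h/2/np.tan(np.radians(f["vfov"])/2)
    return fl
def pose(f,st=None):
    if "R" in f: R=np.array(f["R"]);t=np.array(f["t"]); return R.T,-R.T@t
    T=np.array(f["tool_from_camera"]);q=Ro.from_quat(st["eef_rot"]).as_matrix()
    return q@T[:3,:3], q@T[:3,3]+np.array(st["ee_pos"])
def ray(f,uv,st=None):
    fl=K(f);d=(np.array(uv,float)-[f["cx"],f["cy"]])/fl
    s=d.copy()
    for _ in range(20): s=d/(1+f["k1"]*(s@s))
    A,c=pose(f,st); v=A@np.array([s[0],s[1],1]); return c,v/np.linalg.norm(v)
def onz(f,uv,z,st=None):
    c,v=ray(f,uv,st); return c+v*(z-c[2])/v[2]
def proj(f,X,st=None):
    A,c=pose(f,st);p=A.T@(np.array(X)-c);s=p[:2]/p[2];s=s*(1+f["k1"]*(s@s));return s*K(f)+[f["cx"],f["cy"]]
def meet(r1,r2):
    (a,u),(b,v)=r1,r2
    s=np.linalg.lstsq(np.c_[u,-v],b-a,rcond=None)[0]; p,q=a+u*s[0],b+v*s[1]
    return (p+q)/2,np.linalg.norm(p-q)
def save(n,img): cv2.imwrite(f"pics/{n}.png",cv2.cvtColor(img,cv2.COLOR_RGB2BGR))
E
python3 - <<'E'
from h import *
st=manip.read_state();print(st)
fs=[cams.grab_frame(n) for n in("scene","top")]
for n,f in zip(("scene","top"),fs):
    save(n,f["img"]); print(n,K(f),f["cx"],f["cy"],f["k1"],pose(f)[1])
E
```

```text
pics
{'t': 0.0, 'joints': array([ 1.05827830e+00,  9.18652590e-02,  1.23187664e+00, -1.28373235e-05,
        1.81980868e+00, -5.67089921e-02]), 'joint_velocities': array([-0.00218073, -0.0008075 , -0.00066876, -0.00179436, -0.00089683,
        0.00276575]), 'joint_efforts': array([-1.46166105e-03, -4.46461737e+01, -4.06439030e+01,  6.94957352e-02,
        2.95425032e-02, -1.46906277e-04]), 'ee_pos': array([0.26397646, 0.53847639, 0.22150828]), 'eef_rot': array([ 2.25938150e-01,  9.74141157e-01, -9.41324166e-04, -2.68906976e-04]), 'ft_force': array([-0.17246477,  0.65170092, -0.04735285]), 'wrist_torque': array([-0.1057971 ,  0.04676331,  0.04459776]), 'grip_force': 0.0, 'finger_gap': 0.08777108094365017}
scene 412.1651160546824 250.77178968807573 187.62922411390343 -0.07651004470256759 [ 1.03179211 -0.13645026  1.39032857]
top 434.19022413705966 263.3955712115397 192.08873317707014 0.04296074401917712 [ 0.47937888 -0.02871986  1.6086709 ]
```

View pics/scene.png

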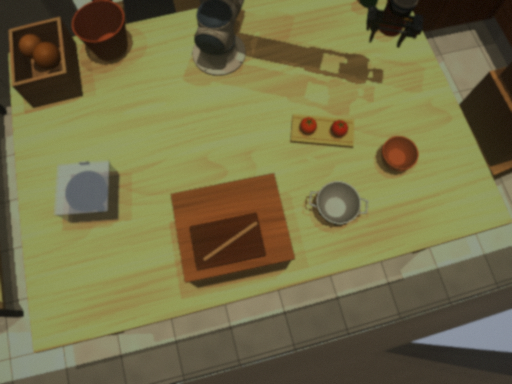

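View pics/top.png

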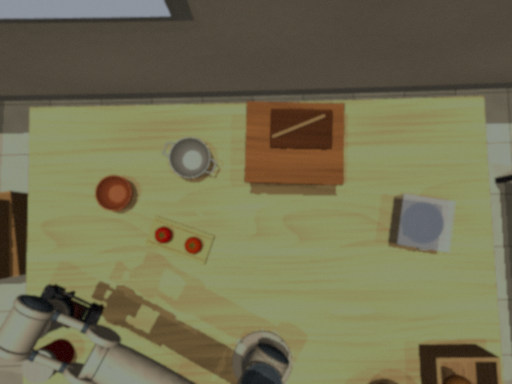

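The scene and top pictures show the tomatoes on the trivet (top: about (164,235) and (194,245)). The unit's board spans (246,102) to (345,184) with its front edge at row 184. The bowls are at (116,193), the colander at (190,158) and the box at (423,224).

Run:
```python
from h import *
F={n:cams.grab_frame(n) for n in("scene","top")}
C={}
for n,f in F.items():
    hsv=cv2.cvtColor(f["img"],cv2.COLOR_RGB2HSV)
    roi=dict(scene=(110,142,295,352),top=(222,260,150,210))[n]
    a,b,c,d=roi
    m=(((hsv[...,0]<7)|(hsv[...,0]>172))&(hsv[...,1]>150)&(hsv[...,2]>60)).astype(np.uint8)
    z=np.zeros_like(m);z[a:b,c:d]=m[a:b,c:d]
    k,l,s,ce=cv2.connectedComponentsWithStats(z)
    for i in range(1,k):
        if s[i,4]>60:
            u=ce[i]; print(n,u,s[i],f["img"][l==i].mean(0),onz(f,u,.04)); C.setdefault(n,[]).append(u)
f=F["top"];hsv=cv2.cvtColor(f["img"],cv2.COLOR_RGB2HSV)
print(f["img"][150,255],f["img"][178,300],f["img"][187,300],f["img"][200,300])
m=((hsv[...,0]<14)&(hsv[...,1]>110)&(hsv[...,2]>90)).astype(np.uint8)
z=np.zeros_like(m);z[95:192,235:355]=m[95:192,235:355]
cs=max(cv2.findContours(z,cv2.RETR_EXTERNAL,cv2.CHAIN_APPROX_NONE)[0],key=cv2.contourArea)
r=cv2.minAreaRect(cs);bp=cv2.boxPoints(r);print(r)
for p in bp: print(p,onz(f,p,.215))
p=[(x,z[:,x].nonzero()[0].max()) for x in range(252,340,4)];
P=np.array([onz(f,(x,y+.5),.215)[:2] for x,y in p]);print("front edge fit",np.polyfit(P[:,1],P[:,0],1))
for k in[(116,193,.06),(190,158,.06),(423,224,.13)]: print(onz(f,k[:2],k[2]))
```

```text
scene [339.10344828 128.8045977 ] [333 122  14  13  87] [127.49425287  36.83908046  18.        ] [0.4631094  0.34357626 0.04      ]
top [163.68217054 234.39534884] [156 228  15  14 129] [121.31782946  22.39534884  10.15503876] [0.4587     0.34064714 0.04      ]
[129  82  42] [120  75  38] [103  85  52] [141 145  97]
((294.46844482421875, 142.57260131835938), (95.34112548828125, 81.0237808227539), 1.6846843957901)
[245.62747 181.66551] [0.62370566 0.03449314 0.215     ]
[248.00949 100.67676] [0.88936095 0.02103645 0.215     ]
[343.30942 103.47969] [ 0.87156631 -0.28920261  0.215     ]
[340.9274  184.46844] [ 0.60700015 -0.27185285  0.215     ]
front edge fit [0.03298675 0.62304402]
[0.61041484 0.50455974 0.06      ]
[0.73023517 0.23982427 0.06      ]
[ 0.47420021 -0.55643318  0.13      ]
```

Run:
```python
from h import *
F={n:cams.grab_frame(n) for n in("scene","top","wrist")}
print(np.round(F["wrist"]["tool_from_camera"],3),K(F["wrist"]))
C={}
for n in("scene","top"):
    f=F[n];hsv=cv2.cvtColor(f["img"],cv2.COLOR_RGB2HSV)
    a,b,c,d=dict(scene=(112,142,297,350),top=(222,260,150,210))[n]
    m=(((hsv[...,0]<10)|(hsv[...,0]>172))&(hsv[...,1]>170)).astype(np.uint8)
    z=np.zeros_like(m);z[a:b,c:d]=m[a:b,c:d]
    z=cv2.morphologyEx(z,cv2.MORPH_CLOSE,np.ones((5,5)))
    k,l,s,ce=cv2.connectedComponentsWithStats(z)
    for i in range(1,k):
        if s[i,4]>60:
            u=s[i,:2]+(s[i,2:4]-1)/2;print(n,u,s[i],ce[i],onz(f,u,.04));C.setdefault(n,[]).append(u)
```

```text
[[ 0.001 -0.966 -0.258  0.07 ]
 [ 1.     0.001  0.     0.002]
 [-0.    -0.258  0.966 -0.162]
 [ 0.     0.     0.     1.   ]] 283.75945232186984
scene [308.  125.5] [301 119  15  14 140] [307.95714286 125.80714286] [0.42168645 0.23762602 0.04      ]
scene [339. 128.] [332 121  15  15 172] [339.27906977 127.63372093] [0.45993017 0.34426614 0.04      ]
top [163.5 234.5] [156 227  16  16 193] [163.1865285  234.61139896] [0.45834286 0.34130109 0.04      ]
top [192.5 245. ] [185 238  16  15 151] [193.31125828 244.74172185] [0.41821418 0.2376887  0.04      ]
```

Call:
apply_moves(
  rows=[0.04,-0.06,0.01,0,0,8,0,0.04,-0.06,0.01,0,0,8,0,0.04,-0.06,0,0,0,8,0,0.03,-0.06,0,0,-7,0,0,0.03,-0.06,0,0,-7,0,0,0.03,-0.06,0,0,-7,0,0,0.02,-0.06,0,0,-7,0,0,0.02,-0.06,0,0,-7,0,0],
)

```text
t: 1.35
ee_pos: [0.4912, 0.0961, 0.2406]
eef_rot: [0.017, 0.953, 0.005, 0.303]
ft_force: [1.0, -0.2, -0.4]
finger_gap: 0.0115
grip_force: 0.0
```

Call:
apply_moves(
  rows=[0,-0.05,-0.03,0,0,0,0,0,-0.055,-0.03,0,0,0,0,0,-0.055,-0.03,0,0,0,0,0,-0.055,-0.03,0,0,0,0,0.02,0,-0.02,0,0,0,0,0,0,0,0,0,0,0],
)

```text
t: 2.1
ee_pos: [0.5098, -0.118, 0.0974]
eef_rot: [0.019, 0.954, 0.006, 0.299]
ft_force: [0.0, 0.2, -0.4]
finger_gap: 0.0005
grip_force: 0.0
```

Run:
```python
from h import *
st=manip.read_state();f=cams.grab_frame("wrist");save("w1",f["img"])
print(st["ee_pos"],Ro.from_quat(st["eef_rot"]).as_matrix().round(3))
for X in[(.637,-.12,.08),(.637,-.12,.012),(.637,.015,.05),(.637,-.255,.05),(.617,-.12,.2)]:print(X,proj(f,X,st).round(1))
```

```text
[ 0.50977265 -0.1179792   0.0974012 ] [[-0.821  0.033  0.57 ]
 [ 0.04   0.999  0.   ]
 [-0.57   0.023 -0.822]]
(0.637, -0.12, 0.08) [259.4 283.2]
(0.637, -0.12, 0.012) [258.1 225.8]
(0.637, 0.015, 0.05) [384.6 250.8]
(0.637, -0.255, 0.05) [134.1 259.7]
(0.617, -0.12, 0.2) [262.4 437.9]
```

View pics/w1.png

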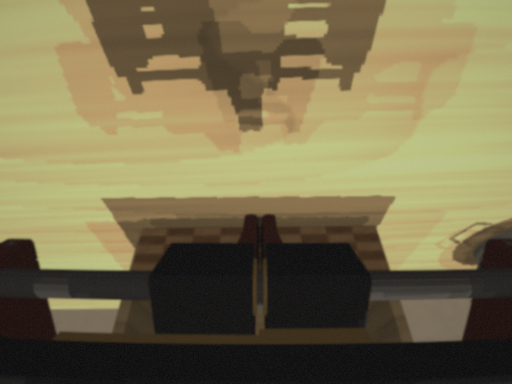

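The front panel is where predicted: its bottom edge is at row 227, columns 135–383. Pressing now.

Call:
apply_moves(
  rows=[0.03,0,-0.02,0,0,0,0,0.04,0,-0.025,0,0,0,0,0.035,0,-0.005,0,0,0,0,0.006,0,0,0,0,0,0,0.006,0,0,0,0,0,0],
)

```text
t: 2.78
ee_pos: [0.628, -0.1159, 0.0513]
eef_rot: [0.016, 0.954, 0.006, 0.301]
ft_force: [-6.2, 1.8, 2.2]
finger_gap: 0.0002
grip_force: 2.7
```

Call:
apply_moves(
  rows=[0.005,0,0,0,0,0,0,0.005,0,0,0,0,0,0,0,0,0,0,0,0,0],
)

```text
t: 3.15
ee_pos: [0.6368, -0.1163, 0.0511]
eef_rot: [0.017, 0.954, 0.006, 0.3]
ft_force: [-10.7, 3.3, 4.9]
finger_gap: 0.0001
grip_force: 5.1
```

Call:
apply_moves(
  rows=[0.003,0,0,0,0,0,0,-0.03,0,0,0,0,0,0,-0.06,0,0.005,0,0,0,0,-0.06,0,0.04,0,0,0,0,-0.03,0,0.06,0,0,0,0,-0.02,0.05,0.05,0,7,0,1,0,0.06,0,0,7,0,1,-0.02,0.06,0,0,7,0,1,0,0.06,0,0,0,0,1],
)

```text
t: 4.28
ee_pos: [0.4339, 0.1064, 0.1902]
eef_rot: [0.019, 0.992, 0.002, 0.123]
ft_force: [1.5, -0.4, -0.5]
finger_gap: 0.037
grip_force: 0.0
```

Run:
```python
from h import *
f=cams.grab_frame("top");save("t2",f["img"][80:300,120:380])
```

```text
(no output)
```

View pics/t2.png

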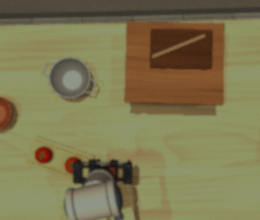

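The crop shows only the board (front edge at crop row 104) with its shadow and no drawer outside, so the press wasn't deep enough. Repeating it deeper, with a hold.

Call:
apply_moves(
  rows=[0,-0.06,0,0,-7,0,0,0.02,-0.06,0,0,-7,0,0,0.02,-0.06,-0.05,0,-7,0,0,0.03,-0.044,-0.04,0,0,0,0,0.05,0,-0.03,0,0,0,0,0.05,0,-0.019,0,0,0,0,0.02,0,0,0,0,0,0,0,0,0,0,0,0,0],
)

```text
t: 5.32
ee_pos: [0.626, -0.1045, 0.0634]
eef_rot: [0.017, 0.955, 0.006, 0.297]
ft_force: [0.4, 0.7, 0.0]
finger_gap: 0.0006
grip_force: 0.0
```

Call:
apply_moves(
  rows=[0.004,-0.012,-0.012,0,0,0,0,0.006,0,0,0,0,0,0,0.006,0,0,0,0,0,0,0.004,0,0,0,0,0,0,0,0,0,0,0,0,0],
)

```text
t: 5.95
ee_pos: [0.6399, -0.1179, 0.0504]
eef_rot: [0.017, 0.956, 0.006, 0.292]
ft_force: [-54.9, -0.6, 27.1]
finger_gap: 0.0
grip_force: 27.6
```

Call:
apply_moves(
  rows=[-0.03,0,0,0,0,0,0,-0.06,0,0.005,0,0,0,0,-0.06,0,0.04,0,0,0,0,-0.03,0,0.06,0,0,0,0,-0.02,0.05,0.05,0,7,0,1,0,0.06,0,0,7,0,1,-0.02,0.06,0,0,6,0,1,0,0.06,0,0,0,0,1,-0.03,0.06,0,0,0,0,1],
)

```text
t: 7.08
ee_pos: [0.4107, 0.1626, 0.1894]
eef_rot: [0.018, 0.992, 0.004, 0.128]
ft_force: [-0.2, 0.6, -0.7]
finger_gap: 0.0466
grip_force: 0.0
```

Run:
```python
from h import *
st=manip.read_state();w=cams.grab_frame("wrist")
f=cams.grab_frame("top");a=f["img"][80:300,120:380]
save("t3",np.vstack([cv2.resize(a,(454,384)),]) if 0 else np.hstack([cv2.resize(a,(288,244)),cv2.resize(w["img"],(325,244))]))
print(st["ee_pos"])
for p in[(.459,.342,.04),(.42,.2376,.04)]:print(proj(w,p,st))
```

```text
[0.41074331 0.16264689 0.18941671]
[411.60371525 177.74950731]
[325.47782642 149.30962389]
```

View pics/t3.png

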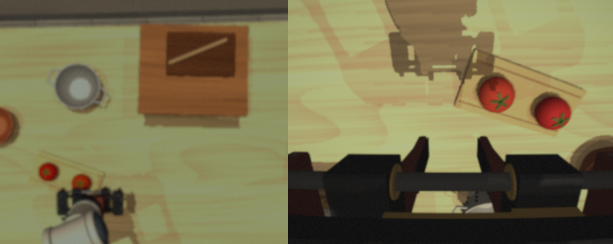

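The latest picture shows no drawer in front of the board, and the wrist view shows both tomatoes in the trivet. I'll compare the strip ahead of the board with the first picture.

Run:
```python
from h import *
f=cams.grab_frame("top");g=cv2.cvtColor(cv2.imread("pics/top.png"),cv2.COLOR_BGR2RGB)
for x in(.637,.517):print(x,proj(f,(x,-.12,.08)),proj(f,(x,-.12,.055)))
d=np.abs(f["img"].astype(int)-g).max(2)
print("diff in strip",d[150:240,250:340].max(1))
print(f["img"][178:230:2,295].tolist())
s=cams.grab_frame("scene");gs=cv2.cvtColor(cv2.imread("pics/scene.png"),cv2.COLOR_BGR2RGB)
d=np.abs(s["img"].astype(int)-gs).max(2)[165:300,160:300]>25
print(np.argwhere(d).min(0) if d.any() else None,d.sum()); print(manip.read_state()["t"])
```

```text
0.637 [291.02234409 180.73637797] [290.6276125  181.46010513]
0.517 [292.01820803 214.69419896] [291.60523454 214.87665063]
diff in strip [ 7  8  8  6  8  7  7  6  6  8  7  8  7  7  7  7  6  7  9  7  8  7 10  7
  8  7  8 10  8  8  8  7  8 12 15 13  7  8  8  6  6  7  5  6  6  7  5  5
  5  5  6  5  5  5  5  5  6  6  5  7  5  7  7  6  5  5  7  5  6  5  5  5
  5  6  5  5  5  5  5  5  5  5  5  5  6  5  7 13 16 16]
[[123, 79, 42], [124, 77, 39], [120, 77, 42], [97, 73, 43], [104, 85, 52], [112, 93, 60], [113, 93, 59], [115, 95, 59], [129, 123, 79], [143, 147, 98], [144, 151, 100], [143, 148, 96], [144, 149, 101], [143, 150, 102], [143, 150, 102], [144, 150, 102], [144, 148, 102], [144, 145, 96], [144, 144, 95], [145, 141, 93], [143, 139, 91], [144, 144, 96], [143, 147, 97], [143, 145, 96], [144, 142, 93], [144, 140, 93]]
None 0
7.275
```

Call:
apply_moves(
  rows=[0.03,-0.06,0,0,-7,0,0,0,-0.06,0,0,-7,0,0,0.02,-0.06,0,0,-7,0,0,0.02,-0.06,-0.05,0,0,0,0,0.02,-0.04,-0.04,0,0,0,0,0.05,0,-0.035,0,0,0,0,0.05,0,-0.012,0,0,0,0,0.01,0,0,0,0,0,0,0,0,0,0,0,0,0],
)

```text
t: 8.4
ee_pos: [0.6252, -0.103, 0.067]
eef_rot: [0.018, 0.955, 0.006, 0.297]
ft_force: [-0.5, -0.2, -0.3]
finger_gap: 0.0001
grip_force: 0.0
```

Call:
apply_moves(
  rows=[0,-0.016,-0.012,0,0,0,0,0.003,0,0,0,0,0,0,0,0,0,0,0,0,0],
)

```text
t: 8.78
ee_pos: [0.6286, -0.1172, 0.0565]
eef_rot: [0.018, 0.954, 0.006, 0.298]
ft_force: [-0.1, 0.3, 0.2]
finger_gap: 0.0001
grip_force: 0.0
```

Call:
apply_moves(
  rows=[0.004,0,0,0,0,0,0,0,0,0,0,0,0,0],
)

```text
t: 9.02
ee_pos: [0.633, -0.1165, 0.0553]
eef_rot: [0.017, 0.954, 0.006, 0.298]
ft_force: [0.0, 0.1, 1.0]
finger_gap: 0.0003
grip_force: 0.0
```

Call:
apply_moves(
  rows=[0.003,0,0,0,0,0,0,0,0,0,0,0,0,0],
)

```text
t: 9.28
ee_pos: [0.6358, -0.1166, 0.0545]
eef_rot: [0.017, 0.955, 0.007, 0.297]
ft_force: [0.0, 0.2, 0.4]
finger_gap: 0.0004
grip_force: 0.0
```

Call:
apply_moves(
  rows=[0.003,0,0,0,0,0,0,0,0,0,0,0,0,0],
)

```text
t: 9.52
ee_pos: [0.6383, -0.1167, 0.0542]
eef_rot: [0.017, 0.955, 0.007, 0.297]
ft_force: [-4.7, 1.1, 2.0]
finger_gap: 0.0005
grip_force: 2.1
```

Call:
apply_moves(
  rows=[0.003,0,0,0,0,0,0,0,0,0,0,0,0,0],
)

```text
t: 9.78
ee_pos: [0.6393, -0.1167, 0.054]
eef_rot: [0.017, 0.956, 0.007, 0.294]
ft_force: [-28.9, 1.5, 14.7]
finger_gap: 0.0
grip_force: 14.2
```

Call:
apply_moves(
  rows=[0.003,0,0,0,0,0,0,0,0,0,0,0,0,0],
)

```text
t: 10.02
ee_pos: [0.64, -0.1167, 0.0538]
eef_rot: [0.016, 0.956, 0.007, 0.292]
ft_force: [-56.2, 3.3, 29.9]
finger_gap: 0.0004
grip_force: 28.1
```

Call:
apply_moves(
  rows=[0.002,0,0,0,0,0,0,0,0,0,0,0,0,0],
)

```text
t: 10.28
ee_pos: [0.6403, -0.1167, 0.0538]
eef_rot: [0.016, 0.957, 0.007, 0.29]
ft_force: [-75.1, 2.7, 40.7]
finger_gap: 0.0003
grip_force: 37.4
```

Call:
apply_moves(
  rows=[-0.006,0,0,0,0,0,0,-0.004,0,0,0,0,0,0,0,0,0,0,0,0,0],
)

```text
t: 10.65
ee_pos: [0.6368, -0.1168, 0.0547]
eef_rot: [0.017, 0.955, 0.006, 0.298]
ft_force: [-0.6, 0.8, 0.9]
finger_gap: 0.0003
grip_force: 0.0
```

Call:
apply_moves(
  rows=[-0.03,0,0.01,0,0,0,0,-0.05,0,0.015,0,0,0,0,-0.045,0,0.018,0,0,0,0,0,0,0,0,0,0,0,0,0,0,0,0,0,0,0,0,0,0,0,0,0],
)

```text
t: 11.4
ee_pos: [0.5119, -0.1165, 0.0961]
eef_rot: [0.017, 0.955, 0.007, 0.296]
ft_force: [-0.7, -0.1, -1.3]
finger_gap: 0.0003
grip_force: 0.0
```

Run:
```python
from h import *
st=manip.read_state();f=cams.grab_frame("wrist");print(st["ee_pos"])
g=cv2.cvtColor(cv2.imread("pics/w1.png"),cv2.COLOR_BGR2RGB)
save("w2",np.vstack([g[180:360,60:460],f["img"][180:360,60:460]]))
for X in[(.637,-.12,.012),(.637,.015,.05),(.637,-.255,.05),(.647,-.12,.012)]:print(X,proj(f,X,st).round(1))
```

```text
[ 0.51188607 -0.11649188  0.09609462]
(0.637, -0.12, 0.012) [256.3 226.5]
(0.637, 0.015, 0.05) [383.6 251.9]
(0.637, -0.255, 0.05) [130.9 260.5]
(0.647, -0.12, 0.012) [256.6 231.2]
```

View pics/w2.png

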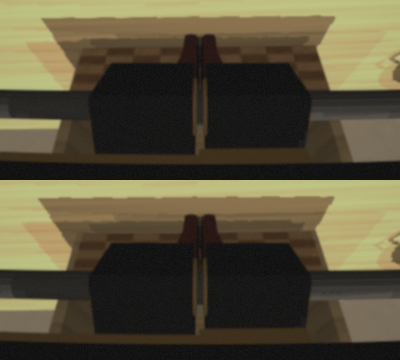

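The crops (old above, new below) suggest the panel's lower edge is a few pixels lower now, so the front may be sitting deeper than before. I'll measure that.

Run:
```python
from h import *
f=cams.grab_frame("wrist");st=manip.read_state()
g=cv2.cvtColor(cv2.imread("pics/w1.png"),cv2.COLOR_BGR2RGB)
A=np.hstack([i[190:290,c:c+110] for c in(130,290) for i in(g,f["img"])])
A=np.vstack([np.hstack([g[190:250,130:240],g[190:250,280:390]]),np.hstack([f["img"][190:250,130:240],f["img"][190:250,280:390]])])
save("w3",cv2.resize(A,None,fx=3.6,fy=3.6,interpolation=cv2.INTER_CUBIC)[:,:800])
```

```text
(no output)
```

View pics/w3.png

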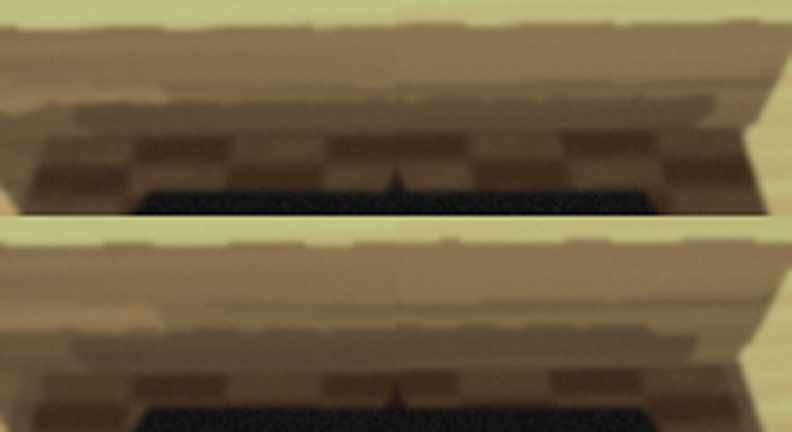

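The panel's bottom edge moved from row 226 to row 232. The drawer therefore sits about 10 mm in and isn't springing back. I'll lean further, hook the closed fingertips over the panel's top edge, and nudge it outward gently.

Call:
apply_moves(
  rows=[0,0,0.02,0,-9,0,0,0.01,0,0.03,0,-9,0,0,0.03,0,0.01,0,0,0,0,0.03,0,-0.005,0,0,0,0,0.02,0,-0.01,0,0,0,0,0,0,0,0,0,0,0],
)

```text
t: 12.25
ee_pos: [0.6137, -0.1216, 0.1384]
eef_rot: [0.015, 0.899, 0.013, 0.438]
ft_force: [0.2, -0.2, -0.0]
finger_gap: 0.0004
grip_force: 0.0
```

Run:
```python
from h import *
st=manip.read_state();f=cams.grab_frame("wrist");print(st["ee_pos"],st["joints"].round(2),Ro.from_quat(st["eef_rot"]).as_matrix().round(3))
save("w4",f["img"])
for X in[(.647,-.12,.012),(.647,-.12,.08),(.663,-.12,.08)]:print(X,proj(f,X,st).round(1))
```

```text
[ 0.6136971  -0.12160406  0.13838779] [-0.45 -0.55  2.16  0.54  0.75 -2.24] [[-0.616  0.015  0.788]
 [ 0.038  0.999  0.01 ]
 [-0.787  0.036 -0.616]]
(0.647, -0.12, 0.012) [254.9 102.6]
(0.647, -0.12, 0.08) [257.4 170. ]
(0.663, -0.12, 0.08) [257.8 178.5]
```

View pics/w4.png

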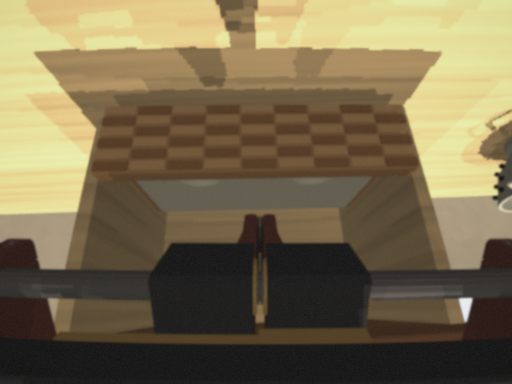

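The drawer front fills columns 93–418, with its top edge at rows 170–178. The white tray behind it is open and nothing visible blocks it. Hooking in now.

Call:
apply_moves(
  rows=[0.025,0,-0.02,0,0,0,0,0.025,0,-0.02,0,0,0,0,0.021,0,-0.019,0,0,0,0,0,0,0,0,0,0,0],
)

```text
t: 12.8
ee_pos: [0.6838, -0.122, 0.0799]
eef_rot: [0.015, 0.899, 0.012, 0.438]
ft_force: [0.6, -0.0, 0.3]
finger_gap: 0.0005
grip_force: 0.0
```

Call:
apply_moves(
  rows=[-0.005,0,0,0,0,0,0,-0.005,0,0,0,0,0,0,-0.003,0,0,0,0,0,0,0,0,0,0,0,0,0],
)

```text
t: 13.3
ee_pos: [0.6723, -0.1233, 0.0864]
eef_rot: [0.015, 0.896, 0.011, 0.443]
ft_force: [4.2, -1.2, 2.4]
finger_gap: 0.0008
grip_force: 2.4
```

Call:
apply_moves(
  rows=[0.02,0.001,0,0,0,0,0,0,0,-0.014,0,0,0,0,-0.005,0,-0.002,0,0,0,0,-0.004,0,-0.003,0,0,0,0],
)

```text
t: 13.8
ee_pos: [0.6861, -0.1228, 0.0714]
eef_rot: [0.015, 0.895, 0.01, 0.446]
ft_force: [0.3, 0.4, 10.4]
finger_gap: 0.0003
grip_force: 3.8
```

Call:
apply_moves(
  rows=[-0.005,0,-0.003,0,0,0,0,-0.005,0,-0.003,0,0,0,0],
)

```text
t: 14.05
ee_pos: [0.679, -0.1234, 0.0705]
eef_rot: [0.016, 0.893, 0.009, 0.45]
ft_force: [45.4, 5.0, 10.6]
finger_gap: 0.0002
grip_force: 17.3
```

Call:
apply_moves(
  rows=[0.012,0,0.004,0,0,0,0,-0.01,0,0.025,0,0,0,0,-0.03,0,0.025,0,0,0,0,-0.02,0,0.012,0,0,0,0,0,0,0,0,0,0,0],
)

```text
t: 14.68
ee_pos: [0.6235, -0.1217, 0.1236]
eef_rot: [0.015, 0.897, 0.011, 0.441]
ft_force: [0.4, -0.2, -0.0]
finger_gap: 0.0001
grip_force: 0.0
```

Run:
```python
from h import *
st=manip.read_state();f=cams.grab_frame("wrist");print(st["ee_pos"])
save("w5",f["img"])
g=f["img"].astype(int)
# colour profile down columns through panel: print rows of strongest gradients
for c in(150,200,320,360):
    p=cv2.GaussianBlur(f["img"],(1,5),0)[:,c].astype(int).sum(1);d=np.diff(p);r=[i for i in np.argsort(-abs(d))[:14] if 60<i<235];print(c,sorted((int(i),int(d[i])) for i in r))
for x in(.517,.617,.637,.647):print(x,[proj(f,(x+a,-.12,z),st).round(1)[1] for a,z in((0,.012),(0,.08),(.016,.08))])
```

```text
[ 0.62350507 -0.12173443  0.12363392]
150 [(88, -27), (89, -28), (184, 22)]
200 [(89, -24), (183, 34), (184, 34)]
320 [(181, 32), (182, 34)]
360 [(88, -21), (89, -23), (180, 20), (181, 22)]
0.517 [np.float64(-80.7), np.float64(21.4), np.float64(59.5)]
0.617 [np.float64(82.4), np.float64(162.5), np.float64(173.2)]
0.637 [np.float64(100.2), np.float64(175.7), np.float64(184.6)]
0.647 [np.float64(108.1), np.float64(181.4), np.float64(189.5)]
```

The front is now back at about 0 (its inner top edge reads row 183, x≈0.635). I'll press again in small steps and follow it on release.

Call:
apply_moves(
  rows=[-0.04,0,0,0,7,0,0,-0.03,0,-0.02,0,8,0,0,0.02,0.002,-0.025,0,0,0,0,0.03,0.002,-0.025,0,0,0,0,0.016,0,0,0,0,0,0,0,0,0,0,0,0,0],
)

```text
t: 15.48
ee_pos: [0.6204, -0.1167, 0.0507]
eef_rot: [0.016, 0.948, 0.01, 0.317]
ft_force: [0.4, 0.1, 0.2]
finger_gap: 0.0001
grip_force: 0.0
```

Call:
apply_moves(
  rows=[0.005,0,0,0,0,0,0,0,0,0,0,0,0,0],
)

```text
t: 15.72
ee_pos: [0.6255, -0.1176, 0.0537]
eef_rot: [0.016, 0.947, 0.009, 0.319]
ft_force: [0.1, -1.0, -0.2]
finger_gap: 0.0004
grip_force: 0.0
```

Call:
apply_moves(
  rows=[0.004,0,0,0,0,0,0,0,0,0,0,0,0,0],
)

```text
t: 15.98
ee_pos: [0.6293, -0.1176, 0.0536]
eef_rot: [0.016, 0.948, 0.009, 0.319]
ft_force: [-3.5, -1.1, 1.8]
finger_gap: 0.0001
grip_force: 2.0
```

Call:
apply_moves(
  rows=[0.004,0,0,0,0,0,0,0,0,0,0,0,0,0],
)

```text
t: 16.23
ee_pos: [0.6334, -0.1178, 0.0535]
eef_rot: [0.016, 0.948, 0.009, 0.319]
ft_force: [-4.3, -1.0, 1.8]
finger_gap: 0.0004
grip_force: 2.1
```

Call:
apply_moves(
  rows=[0.004,0,0,0,0,0,0,0,0,0,0,0,0,0],
)

```text
t: 16.48
ee_pos: [0.637, -0.118, 0.0535]
eef_rot: [0.016, 0.948, 0.009, 0.319]
ft_force: [-8.3, -1.6, 4.1]
finger_gap: 0.0005
grip_force: 4.3
```

Call:
apply_moves(
  rows=[0.003,0,0,0,0,0,0,0,0,0,0,0,0,0],
)

```text
t: 16.73
ee_pos: [0.639, -0.118, 0.0533]
eef_rot: [0.016, 0.948, 0.009, 0.318]
ft_force: [-22.7, -1.6, 9.3]
finger_gap: 0.0003
grip_force: 11.3
```

Call:
apply_moves(
  rows=[-0.004,0,0,0,0,0,0,0,0,0,0,0,0,0],
)

```text
t: 16.98
ee_pos: [0.6361, -0.1179, 0.0535]
eef_rot: [0.016, 0.948, 0.009, 0.319]
ft_force: [-4.8, -1.3, 1.7]
finger_gap: 0.0005
grip_force: 2.3
```

Call:
apply_moves(
  rows=[-0.005,0,0,0,0,0,0,0,0,0,0,0,0,0],
)

```text
t: 17.23
ee_pos: [0.6313, -0.1174, 0.0535]
eef_rot: [0.016, 0.947, 0.01, 0.319]
ft_force: [-1.7, -0.4, -0.7]
finger_gap: 0.0001
grip_force: 0.9
```

Call:
apply_moves(
  rows=[-0.01,0,0,0,0,0,0,0,0,0,0,0,0,0],
)

```text
t: 17.48
ee_pos: [0.621, -0.1173, 0.0535]
eef_rot: [0.016, 0.947, 0.01, 0.319]
ft_force: [0.3, -0.4, 0.0]
finger_gap: 0.0001
grip_force: 0.0
```

Call:
apply_moves(
  rows=[0,0,0,0,0,0,0,0,0,0,0,0,0,0,0,0,0,0,0,0,0],
)

```text
t: 17.85
ee_pos: [0.6216, -0.1174, 0.0535]
eef_rot: [0.016, 0.947, 0.01, 0.319]
ft_force: [0.3, -0.2, 0.3]
finger_gap: 0.0005
grip_force: 0.0
```

Call:
apply_moves(
  rows=[0.007,0,0,0,0,0,0,0,0,0,0,0,0,0],
)

```text
t: 18.1
ee_pos: [0.629, -0.1175, 0.0536]
eef_rot: [0.016, 0.947, 0.01, 0.319]
ft_force: [0.4, -0.7, 0.3]
finger_gap: 0.0004
grip_force: 0.0
```

Call:
apply_moves(
  rows=[0.0045,0,0,0,0,0,0,0,0,0,0,0,0,0],
)

```text
t: 18.35
ee_pos: [0.6329, -0.1175, 0.0531]
eef_rot: [0.016, 0.948, 0.01, 0.319]
ft_force: [-3.6, 0.1, 1.1]
finger_gap: 0.0004
grip_force: 2.0
```

Call:
apply_moves(
  rows=[0.0065,0,0,0,0,0,0,0,0,0,0,0,0,0,-0.06,0,0.002,0,0,0,0,-0.06,0,0.01,0,0,0,0,-0.03,0,0.03,0,0,0,0,0,0,0,0,0,0,0],
)

```text
t: 19.1
ee_pos: [0.49, -0.1187, 0.0997]
eef_rot: [0.016, 0.946, 0.007, 0.323]
ft_force: [0.6, 0.2, -0.5]
finger_gap: 0.0005
grip_force: 0.0
```

```bash
cat > chk.py <<'E'
from h import *
st=manip.read_state();f=cams.grab_frame("wrist");print(st["t"],st["ee_pos"])
for c in(150,200,320,360):
    p=cv2.GaussianBlur(f["img"],(1,5),0)[:,c].astype(int).sum(1);d=np.diff(p);r=[i for i in np.argsort(-abs(d))[:18] if 40<i<238];print(c,sorted((int(i),int(d[i])) for i in r))
for x in(.517,.617,.637,.647):print(x,[round(proj(f,(x+a,-.12,z),st)[1]) for a,z in((0,.012),(0,.08),(.016,.08))])
t=cams.grab_frame("top")["img"];g=cv2.cvtColor(cv2.imread("pics/top.png"),cv2.COLOR_BGR2RGB)
d=np.abs(t.astype(int)-g).max(2)[180:225,[252,256,332,336]];print(d.max(1))
E
python3 chk.py
```

```text
19.1 [ 0.49002961 -0.11865805  0.0997498 ]
150 [(41, 53), (42, 62), (43, 44), (56, -56), (57, -60), (58, -43), (67, 56), (68, 65), (69, 46), (184, -56), (185, -52)]
200 [(66, 25), (67, 26), (68, 26), (69, 24), (182, -38), (183, -54), (184, -49), (185, -31), (186, -21), (188, -22), (189, -27), (190, -24)]
320 [(52, -40), (53, -61), (54, -60), (55, -40), (63, 53), (64, 61), (65, 53), (183, -55), (184, -53)]
360 [(57, 45), (58, 58), (59, 45), (60, 24), (182, -38), (183, -53), (184, -51), (185, -34), (186, -32), (187, -34), (188, -32)]
0.517 [157, 225, 235]
0.617 [217, 274, 280]
0.637 [226, 281, 286]
0.647 [230, 284, 289]
[ 6  5  6 15 15 21 21 20 19 22 30 56 71 67 39 15 23 23 28 43 62 64 44 22
  6  3  4  3  4  4  4  3  4  3  2  4  2  3  4  2  3  3  4  3  3]
```

Call:
apply_moves(
  rows=[-0.03,0,0.03,0,4,0,1,-0.02,0.03,0.04,0,4,0,1,-0.02,0.06,0.03,0,6,0,1,-0.01,0.06,0.01,0,6,0,1],
)

```text
t: 19.7
ee_pos: [0.4123, 0.0271, 0.2038]
eef_rot: [0.019, 0.989, 0.006, 0.15]
ft_force: [0.9, -0.4, -0.2]
finger_gap: 0.0372
grip_force: 0.0
```

```bash
cat > top.py <<'E'
from h import *
f=cams.grab_frame("top");t=f["img"];g=cv2.cvtColor(cv2.imread("pics/top.png"),cv2.COLOR_BGR2RGB)
d=np.abs(t.astype(int)-g).max(2)[180:230,256:336];print(np.percentile(d,70,axis=1).astype(int))
save("t9",cv2.resize(t[90:290,130:360],None,fx=3,fy=3,interpolation=cv2.INTER_CUBIC))
E
python3 top.py
```

```text
[ 4  3  7 18 28 34 35 36 37 36 42 55 69 78 70 59 53 50 49 50 50 50 51 50
 49 49 50 50 51 48 38 27 25 27 30 40 51 47 30 10  3  3  3  3  3  3  3  3
  3  3]
```

View pics/t9.png

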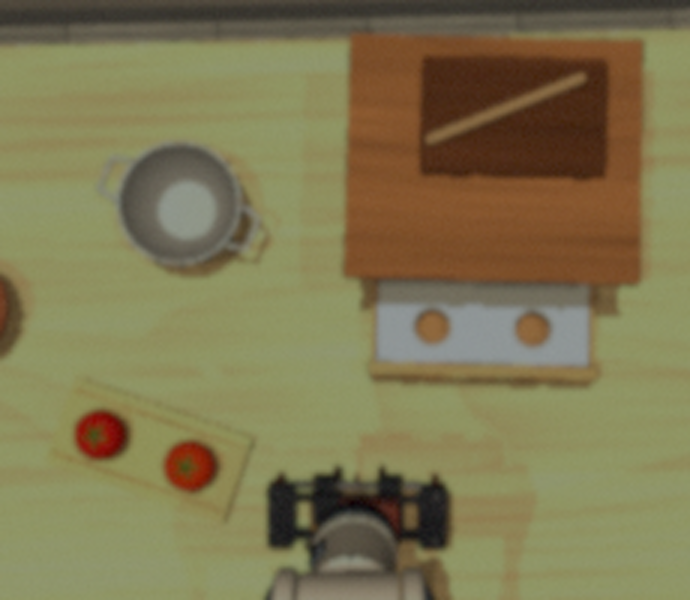

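Run:
```python
from h import *
st=manip.read_state();print(st["ee_pos"],Ro.from_quat(st["eef_rot"]).as_matrix().round(3),st["t"])
f=cams.grab_frame("top");g=cv2.cvtColor(f["img"],cv2.COLOR_RGB2GRAY)
for X in[(.579,-.058,.055),(.575,-.178,.055),(.517,-.116,.08)]:print(proj(f,X).round(1))
w=cams.grab_frame("wrist");hsv=cv2.cvtColor(w["img"],cv2.COLOR_RGB2HSV)
for p in[(.459,.342,.04),(.42,.2376,.04)]:print("pred",proj(w,p,st).round(1))
m=(((hsv[...,0]<10)|(hsv[...,0]>172))&(hsv[...,1]>170)&(hsv[...,2]>80)).astype(np.uint8)
m=cv2.morphologyEx(m,cv2.MORPH_CLOSE,np.ones((7,7)))
k,l,s,ce=cv2.connectedComponentsWithStats(m)
for i in range(1,k):
    if s[i,4]>300:print(s[i],ce[i],onz(w,s[i,:2]+(s[i,2:4]-1)/2,.04,st))
```

```text
[0.41185012 0.03806645 0.20457827] [[-0.956  0.018  0.293]
 [ 0.024  1.     0.016]
 [-0.292  0.022 -0.956]] 19.75
[273.8 198. ]
[307.3 198.3]
[290.9 214.7]
pred [499.6 165.1]
pred [428.7 136.7]
[ 408  110   57   54 2150] [435.90418605 136.74418605] [0.4199259  0.24628934 0.04      ]
[485 146  27  44 924] [499.94480519 170.245671  ] [0.46234504 0.34137259 0.04      ]
```

The top view shows the drawer fully out, with dimples at crop (432,326) and (533,329). Those are full-frame (273.8,198.3) and (307.5,199.3), close to the prediction. Both tomatoes are on the trivet.

Call:
apply_moves(
  rows=[0,0.05,0,0,0,0,1,0,0.05,0,0,0,0,1,0,0.05,-0.03,0,0,0,1,0.01,0.05,-0.03,0,0,0,1,0,0,0,0,0,0,1,0,0,0,0,0,0,1],
)

```text
t: 20.6
ee_pos: [0.4221, 0.2248, 0.1409]
eef_rot: [0.018, 0.989, 0.006, 0.149]
ft_force: [0.2, -0.6, 1.2]
finger_gap: 0.0881
grip_force: 0.0
```

```bash
cat > tom.py <<'E'
from h import *
st=manip.read_state();w=cams.grab_frame("wrist");hsv=cv2.cvtColor(w["img"],cv2.COLOR_RGB2HSV)
print(st["ee_pos"],st["finger_gap"],"z axis",Ro.from_quat(st["eef_rot"]).as_matrix()[:,2].round(3))
for p in[(.459,.342,.04),(.42,.2376,.04)]:print("pred",proj(w,p,st).round(1))
m=(((hsv[...,0]<10)|(hsv[...,0]>172))&(hsv[...,1]>170)&(hsv[...,2]>75)).astype(np.uint8)
m=cv2.morphologyEx(m,cv2.MORPH_CLOSE,np.ones((7,7)))
k,l,s,ce=cv2.connectedComponentsWithStats(m)
for i in range(1,k):
    if s[i,4]>300:print(s[i],ce[i],onz(w,s[i,:2]+(s[i,2:4]-1)/2,.04,st))
E
python3 tom.py
```

```text
[0.42210964 0.22482111 0.14086763] 0.08809685143300978 z axis [ 0.295  0.006 -0.956]
pred [375.7 187.7]
pred [269.9 155.6]
[ 239  123   66   66 3246] [271.53265558 155.64695009] [0.42000666 0.23903391 0.04      ]
[ 349  161   64   58 2674] [381.25243082 189.54936425] [0.46139177 0.34732937 0.04      ]
```

Call:
apply_moves(
  rows=[0.003,0.0135,-0.02,0,0,0,1,0,0,-0.045,0,0,0,1,0,0,-0.035,0,0,0,1,0,0,-0.016,0,0,0,0.76,0,0,0,0,0,0,0.74,0,0,0,0,0,0,0.73],
)

```text
t: 21.4
ee_pos: [0.4259, 0.2391, 0.0285]
eef_rot: [0.018, 0.988, 0.007, 0.151]
ft_force: [-0.6, -4.5, 1.9]
finger_gap: 0.0647
grip_force: 2.4
```

Call:
apply_moves(
  rows=[0,0,-0.003,0,0,0,0.72,0,0,0,0,0,0,0.71,0,0,0,0,0,0,0.705],
)

```text
t: 21.78
ee_pos: [0.4263, 0.2377, 0.026]
eef_rot: [0.018, 0.988, 0.005, 0.152]
ft_force: [-1.9, -11.2, 6.2]
finger_gap: 0.0625
grip_force: 16.2
```

Call:
apply_moves(
  rows=[0,-0.002,0,0,0,0,0.712,0,0,0,0,0,0,0.712],
)

```text
t: 22.02
ee_pos: [0.4262, 0.2375, 0.026]
eef_rot: [0.018, 0.988, 0.007, 0.152]
ft_force: [-0.1, -5.4, 7.2]
finger_gap: 0.0625
grip_force: 4.8
```

Call:
apply_moves(
  rows=[0,0,0.003,0,0,0,0.708,0,0,0.01,0,0,0,0.708,0,0,0.02,0,0,0,0.708,0,0,0.02,0,0,0,0.708],
)

```text
t: 22.52
ee_pos: [0.4241, 0.238, 0.0768]
eef_rot: [0.017, 0.989, 0.007, 0.149]
ft_force: [-0.3, 0.3, -2.4]
finger_gap: 0.062
grip_force: 10.8
```

Call:
apply_moves(
  rows=[0,-0.02,0.03,0,0,0,0.708,0.01,-0.04,0.028,0,0,0,0.708,0.02,-0.055,0,0,0,0,0.708,0.025,-0.06,0,0,0,0,0.708,0.025,-0.06,0,0,0,0,0.708,0.025,-0.06,0,0,0,0,0.708,0.025,-0.055,0,0,0,0,0.708,0.015,-0.04,0,0,0,0,0.708,0.005,-0.02,0,0,0,0,0.708,0,0,0,0,0,0,0.708],
)

```text
t: 23.78
ee_pos: [0.5716, -0.1658, 0.1339]
eef_rot: [0.018, 0.989, 0.007, 0.149]
ft_force: [0.5, 0.6, -1.4]
finger_gap: 0.0625
grip_force: 10.8
```

Call:
apply_moves(
  rows=[0.004,-0.008,-0.02,0,0,0,0.708,0.003,-0.005,-0.02,0,0,0,0.708,0,0,-0.014,0,0,0,0.708,0,0,-0.005,0,0,0,0.708,0,0,-0.003,0,0,0,0.708,0,0,0,0,0,0,0.708],
)

```text
t: 24.52
ee_pos: [0.5789, -0.1784, 0.0727]
eef_rot: [0.018, 0.988, 0.006, 0.15]
ft_force: [0.5, -0.2, -2.3]
finger_gap: 0.0626
grip_force: 10.8
```

Run:
```python
from h import *
st=manip.read_state();w=cams.grab_frame("wrist");hsv=cv2.cvtColor(w["img"],cv2.COLOR_RGB2HSV)
print(st["ee_pos"])
m=(((hsv[...,0]<10)|(hsv[...,0]>172))&(hsv[...,1]>170)&(hsv[...,2]>75)).astype(np.uint8)
k,l,s,ce=cv2.connectedComponentsWithStats(m)
for i in range(1,k):
    if s[i,4]>300:print(s[i],ce[i])
P=np.array(st["ee_pos"])-[.006,0,-.014];print(P,proj(w,P,st))
# dimple (left, unobstructed): brown inside white tray
for n,X in(("L",(.577,-.058,.055)),("R",(.573,-.179,.055))):
    print(n,proj(w,X,st).round(1))
v=w["img"].astype(int);b=((v[...,0]-v[...,2])>35).astype(np.uint8)
u=proj(w,(.577,-.058,.055),st).astype(int);print(v[u[1],u[0]])
k,l,s,ce=cv2.connectedComponentsWithStats(b);i=l[u[1],u[0]];print(s[i],ce[i],onz(w,ce[i],.055,st))
save("w10",w["img"])
```

```text
[ 0.57894036 -0.17843777  0.07271887]
[ 204  184  112   88 7734] [259.55521076 230.47646755]
[ 0.57294036 -0.17843777  0.08671887] [256.77693717 238.37196805]
L [434.8 203.7]
R [255.5 205.6]
[81 57 38]
[ 402  177   71   57 1984] [434.828125   202.32913306] [ 0.57584154 -0.05835693  0.055     ]
```

Call:
apply_moves(
  rows=[0,0,-0.003,0,0,0,0.708,0,0,-0.002,0,0,0,0.708,0,0,-0.001,0,0,0,0.708,0,0,0,0,0,0,0.708],
)

```text
t: 25.08
ee_pos: [0.579, -0.1785, 0.0667]
eef_rot: [0.018, 0.988, 0.006, 0.15]
ft_force: [0.1, 0.0, -0.5]
finger_gap: 0.0622
grip_force: 10.8
```

Call:
apply_moves(
  rows=[0,0,-0.001,0,0,0,0.708,0,0,0,0,0,0,0.715,0,0,0,0,0,0,0.73,0,0,0,0,0,0,0.8,0,0,0,0,0,0,1,0,0,0,0,0,0,1],
)

```text
t: 25.82
ee_pos: [0.5787, -0.1786, 0.0651]
eef_rot: [0.018, 0.989, 0.006, 0.15]
ft_force: [0.6, 0.1, -0.2]
finger_gap: 0.086
grip_force: 0.0
```

Call:
apply_moves(
  rows=[0,0,0.02,0,0,0,1,0,0,0.03,0,0,0,1,-0.01,0.04,0.03,0,0,0,1,-0.015,0.06,0.01,0,0,0,1,-0.015,0.06,0,0,0,0,1,-0.015,0.06,0,0,0,0,1,-0.015,0.06,0,0,0,0,1,-0.015,0.06,0,0,0,0,1,-0.015,0.06,0,0,0,0,1,-0.015,0.06,0,0,0,0,1],
)

```text
t: 27.08
ee_pos: [0.4633, 0.2835, 0.1577]
eef_rot: [0.018, 0.988, 0.007, 0.151]
ft_force: [0.1, -0.6, -0.2]
finger_gap: 0.088
grip_force: 0.0
```

Call:
apply_moves(
  rows=[0,0.04,0,0,0,0,1,0,0.015,-0.01,0,0,0,1,0,0,0,0,0,0,1],
)

```text
t: 27.45
ee_pos: [0.4634, 0.3362, 0.1443]
eef_rot: [0.017, 0.989, 0.006, 0.149]
ft_force: [0.2, -0.3, -0.8]
finger_gap: 0.0879
grip_force: 0.0
```

```bash
python3 tom.py
python3 - <<'E'
from h import *
f=cams.grab_frame("top");hsv=cv2.cvtColor(f["img"],cv2.COLOR_RGB2HSV)
m=(((hsv[...,0]<10)|(hsv[...,0]>172))&(hsv[...,1]>170)).astype(np.uint8);z=np.zeros_like(m);z[185:215,255:335]=m[185:215,255:335]
z=cv2.morphologyEx(z,cv2.MORPH_CLOSE,np.ones((5,5)))
k,l,s,ce=cv2.connectedComponentsWithStats(z)
for i in range(1,k):
    if s[i,4]>40:u=s[i,:2]+(s[i,2:4]-1)/2;print(s[i],onz(f,u,.079))
E
```

```text
[0.46337035 0.33623734 0.1443361 ] 0.08787593555459766 z axis [ 0.295  0.006 -0.955]
pred [262.1 151.9]
pred [138.9 114.9]
[ 234  124   65   62 3013] [266.21241288 154.15565881] [0.46173368 0.34556484 0.04      ]
[301 191  15  16 145] [ 0.57268442 -0.17802003  0.079     ]
```

Call:
apply_moves(
  rows=[0.0025,0.0075,-0.02,0,0,0,1,0,0,-0.045,0,0,0,1,0,0,-0.035,0,0,0,1,0,0,-0.016,0,0,0,0.76,0,0,-0.001,0,0,0,0.74,0,0,0,0,0,0,0.73],
)

```text
t: 28.3
ee_pos: [0.4672, 0.3443, 0.0299]
eef_rot: [0.018, 0.988, 0.007, 0.151]
ft_force: [0.3, 0.5, 0.3]
finger_gap: 0.0647
grip_force: 0.0
```

Call:
apply_moves(
  rows=[0,0,0,0,0,0,0.722,0,0,0,0,0,0,0.722],
)

```text
t: 28.55
ee_pos: [0.4668, 0.3443, 0.0295]
eef_rot: [0.018, 0.988, 0.007, 0.151]
ft_force: [-0.2, 0.7, -0.6]
finger_gap: 0.0635
grip_force: 0.0
```

Lower a little and close.

Call:
apply_moves(
  rows=[0,0,-0.004,0,0,0,0.716,0,0,0,0,0,0,0.712,0,0,0,0,0,0,0.709],
)

```text
t: 28.92
ee_pos: [0.4664, 0.3442, 0.0244]
eef_rot: [0.018, 0.988, 0.007, 0.15]
ft_force: [1.4, 1.8, 0.5]
finger_gap: 0.0625
grip_force: 9.1
```

Call:
apply_moves(
  rows=[0,0,0.005,0,0,0,0.708,0,0,0.02,0,0,0,0.708,0,0,0.03,0,0,0,0.708,0,-0.025,0.03,0,0,0,0.708,0.01,-0.045,0.025,0,0,0,0.708,0.02,-0.06,0,0,0,0,0.708,0.025,-0.06,0,0,0,0,0.708,0.025,-0.06,0,0,0,0,0.708,0.02,-0.06,0,0,0,0,0.708,0.01,-0.045,0,0,0,0,0.708],
)

```text
t: 30.18
ee_pos: [0.5742, -0.0079, 0.1357]
eef_rot: [0.018, 0.988, 0.006, 0.15]
ft_force: [-0.3, 0.9, -2.1]
finger_gap: 0.0622
grip_force: 10.8
```

Call:
apply_moves(
  rows=[0.006,-0.025,0,0,0,0,0.708,0,-0.01,0,0,0,0,0.708,0,0,0,0,0,0,0.708],
)

```text
t: 30.55
ee_pos: [0.5797, -0.0401, 0.1348]
eef_rot: [0.018, 0.989, 0.007, 0.15]
ft_force: [-0.4, 0.3, -2.0]
finger_gap: 0.0622
grip_force: 10.8
```

Call:
apply_moves(
  rows=[0.003,-0.012,-0.012,0,0,0,0.708,0,-0.006,-0.02,0,0,0,0.708,0,0,-0.018,0,0,0,0.708,0,0,-0.009,0,0,0,0.708,0,0,-0.004,0,0,0,0.708,0,0,-0.001,0,0,0,0.708],
)

```text
t: 31.3
ee_pos: [0.583, -0.0579, 0.0704]
eef_rot: [0.018, 0.989, 0.007, 0.15]
ft_force: [-0.3, -0.3, -2.1]
finger_gap: 0.0622
grip_force: 10.8
```

Call:
apply_moves(
  rows=[0,0,-0.003,0,0,0,0.708,0,0,-0.001,0,0,0,0.708,0,0,0,0,0,0,0.708],
)

```text
t: 31.68
ee_pos: [0.5829, -0.0581, 0.0664]
eef_rot: [0.018, 0.989, 0.007, 0.15]
ft_force: [0.8, 0.2, -2.2]
finger_gap: 0.0627
grip_force: 10.8
```

Call:
apply_moves(
  rows=[0,0,-0.002,0,0,0,0.708,0,0,-0.001,0,0,0,0.708,0,0,0,0,0,0,0.708],
)

```text
t: 32.05
ee_pos: [0.584, -0.0582, 0.0648]
eef_rot: [0.018, 0.988, 0.006, 0.151]
ft_force: [2.1, -0.2, 4.2]
finger_gap: 0.0624
grip_force: 10.8
```

Call:
apply_moves(
  rows=[0.001,0,0.0005,0,0,0,0.715,0,0,0,0,0,0,0.73,0,0,0,0,0,0,0.8,0,0,0,0,0,0,1,0,0,0,0,0,0,1],
)

```text
t: 32.67
ee_pos: [0.5836, -0.0582, 0.0634]
eef_rot: [0.018, 0.989, 0.006, 0.149]
ft_force: [-0.0, 0.0, -0.5]
finger_gap: 0.0861
grip_force: 0.0
```

Call:
apply_moves(
  rows=[0,0,0.02,0,0,0,1,0,0,0.03,0,0,0,1,-0.03,0,0.04,0,0,0,1,-0.06,-0.01,0.02,0,-5,0,0,-0.06,-0.02,0,0,-6,0,0,-0.03,-0.03,0,0,-6,0,0,0,0,0,0,0,0,0],
)

```text
t: 33.55
ee_pos: [0.4349, -0.1251, 0.1733]
eef_rot: [0.021, 0.962, 0.013, 0.272]
ft_force: [0.7, -0.9, -0.1]
finger_gap: 0.0518
grip_force: 0.0
```

```bash
cat > seat.py <<'E'
from h import *
f=cams.grab_frame("top");hsv=cv2.cvtColor(f["img"],cv2.COLOR_RGB2HSV)
m=(((hsv[...,0]<10)|(hsv[...,0]>172))&(hsv[...,1]>170)).astype(np.uint8);z=np.zeros_like(m);z[185:215,255:335]=m[185:215,255:335]
z=cv2.morphologyEx(z,cv2.MORPH_CLOSE,np.ones((5,5)))
k,l,s,ce=cv2.connectedComponentsWithStats(z)
for i in range(1,k):
    if s[i,4]>40:u=s[i,:2]+(s[i,2:4]-1)/2;print(s[i],onz(f,u,.079))
st=manip.read_state();print(st["ee_pos"],Ro.from_quat(st["eef_rot"]).as_matrix().round(3).tolist())
E
python3 seat.py
```

```text
[267 191  15  15 180] [ 0.57738351 -0.05825965  0.079     ]
[301 191  15  16 144] [ 0.57268442 -0.17802003  0.079     ]
[ 0.43599337 -0.1232482   0.175554  ] [[-0.85, 0.03, 0.526], [0.044, 0.999, 0.014], [-0.525, 0.035, -0.85]]
```

Both tomatoes are seated. Lining up to push the front in.

Call:
apply_moves(
  rows=[0,0.003,-0.045,0,-3.5,0,0,0,0.003,-0.045,0,0,0,0,0.02,0,-0.03,0,0,0,0,0.03,0,0,0,0,0,0,0,0,0,0,0,0,0],
)

```text
t: 34.22
ee_pos: [0.5047, -0.1209, 0.0575]
eef_rot: [0.012, 0.955, 0.018, 0.297]
ft_force: [-0.8, -0.3, 0.7]
finger_gap: 0.0007
grip_force: 0.0
```

Call:
apply_moves(
  rows=[0.01,0,-0.001,0,0,0,0,0.007,0,0,0,0,0,0,0.005,0,0,0,0,0,0,0.005,0,0,0,0,0,0],
)

```text
t: 34.72
ee_pos: [0.5302, -0.1234, 0.0556]
eef_rot: [0.014, 0.955, 0.017, 0.297]
ft_force: [-4.2, 1.3, 3.3]
finger_gap: 0.0005
grip_force: 2.1
```

Call:
apply_moves(
  rows=[0.006,0,0,0,0,0,0,0.008,0,0,0,0,0,0,0.009,0,0,0,0,0,0,0.01,0,0,0,0,0,0,0.01,0,0,0,0,0,0,0.01,0,0,0,0,0,0,0.01,0,0,0,0,0,0,0.008,0,0,0,0,0,0,0.006,0,0,0,0,0,0,0.005,0,0,0,0,0,0],
)

```text
t: 35.98
ee_pos: [0.6117, -0.1246, 0.0539]
eef_rot: [0.015, 0.955, 0.017, 0.296]
ft_force: [-5.8, -2.5, 2.2]
finger_gap: 0.0001
grip_force: 2.7
```

Call:
apply_moves(
  rows=[0.004,0,0,0,0,0,0,0.004,0,0,0,0,0,0,0.004,0,0,0,0,0,0,0,0,0,0,0,0,0],
)

```text
t: 36.48
ee_pos: [0.6235, -0.1241, 0.0537]
eef_rot: [0.015, 0.955, 0.017, 0.296]
ft_force: [-4.2, -2.4, 0.3]
finger_gap: 0.0007
grip_force: 1.9
```

Call:
apply_moves(
  rows=[0.005,0,0,0,0,0,0,0.004,0,0,0,0,0,0,0.003,0,0,0,0,0,0,0,0,0,0,0,0,0],
)

```text
t: 36.98
ee_pos: [0.6352, -0.124, 0.0536]
eef_rot: [0.015, 0.955, 0.017, 0.296]
ft_force: [-3.9, -2.6, 0.6]
finger_gap: 0.0003
grip_force: 2.1
```

Call:
apply_moves(
  rows=[0.003,0,0,0,0,0,0,0,0,0,0,0,0,0],
)

```text
t: 37.22
ee_pos: [0.638, -0.1242, 0.0536]
eef_rot: [0.015, 0.955, 0.017, 0.296]
ft_force: [-6.3, -3.5, 1.5]
finger_gap: 0.0006
grip_force: 3.3
```

Call:
apply_moves(
  rows=[0.002,0,0,0,0,0,0,0,0,0,0,0,0,0],
)

```text
t: 37.48
ee_pos: [0.6386, -0.1243, 0.0534]
eef_rot: [0.014, 0.956, 0.017, 0.294]
ft_force: [-21.3, -3.1, 9.4]
finger_gap: 0.0001
grip_force: 10.9
```

Call:
apply_moves(
  rows=[-0.003,0,0,0,0,0,0,-0.003,0,0,0,0,0,0],
)

```text
t: 37.72
ee_pos: [0.6341, -0.1238, 0.0537]
eef_rot: [0.015, 0.955, 0.017, 0.296]
ft_force: [-4.7, -2.1, -0.2]
finger_gap: 0.0006
grip_force: 1.7
```

Call:
apply_moves(
  rows=[-0.004,0,0,0,0,0,0,-0.002,0,0,0,0,0,0,0,0,0,0,0,0,0],
)

```text
t: 38.1
ee_pos: [0.6281, -0.1232, 0.054]
eef_rot: [0.014, 0.955, 0.018, 0.296]
ft_force: [-4.0, -2.1, -1.6]
finger_gap: 0.0005
grip_force: 2.2
```

Call:
apply_moves(
  rows=[-0.006,0,0,0,0,0,0,0,0,0,0,0,0,0,0,0,0,0,0,0,0],
)

```text
t: 38.48
ee_pos: [0.6233, -0.1232, 0.0556]
eef_rot: [0.014, 0.954, 0.018, 0.297]
ft_force: [-0.5, 0.3, -0.2]
finger_gap: 0.0007
grip_force: 0.0
```

Contact was lost near 0, so the drawer appears latched. Backing off to check.

Call:
apply_moves(
  rows=[-0.04,0,0.005,0,0,0,0,-0.05,0,0.02,0,0,0,0,-0.03,0,0.02,0,0,0,0,0,0,0,0,0,0,0,0,0,0,0,0,0,0,0,0,0,0,0,0,0,0,0,0,0,0,0,0],
)

```text
t: 39.35
ee_pos: [0.5028, -0.123, 0.0986]
eef_rot: [0.014, 0.955, 0.018, 0.296]
ft_force: [0.4, 0.7, -0.5]
finger_gap: 0.0001
grip_force: 0.0
```

```bash
python3 chk.py
python3 - <<'E'
from h import *
w=cams.grab_frame("wrist");st=manip.read_state()
a=w["img"][190:300,110:410]
save("w11",cv2.resize(a,None,fx=2.6,fy=2.6,interpolation=cv2.INTER_CUBIC))
E
```

```text
39.35 [ 0.50284688 -0.12297272  0.09861027]
150 [(41, -57), (42, -51), (57, 43), (58, 55), (59, 45), (69, -42), (70, -57), (71, -51), (79, 36), (80, 52), (81, 50), (200, -40), (201, -53), (202, -46)]
200 [(88, 21), (89, 28), (90, 34), (91, 30), (92, 20), (198, -18), (199, -38), (200, -51), (201, -44), (202, -21), (221, -19), (222, -19)]
320 [(62, 37), (66, -49), (67, -52), (68, -37), (76, 46), (77, 55), (78, 42), (198, -41), (199, -42)]
360 [(46, 16), (47, 19), (48, 24), (49, 22), (50, 22), (51, 17), (52, 14), (197, -33), (198, -48), (199, -41), (200, -22), (218, -21), (219, -20)]
0.517 [152, 218, 231]
0.617 [219, 277, 284]
0.637 [229, 285, 291]
0.647 [233, 289, 294]
[4 3 5 3 4 7 5 3 3 4 3 4 6 4 4 2 2 3 3 2 2 3 3 4 2 2 3 3 4 2 2 4 3 3 2 2 3
 3 3 2 2 3 3 5 9]
```

View pics/w11.png

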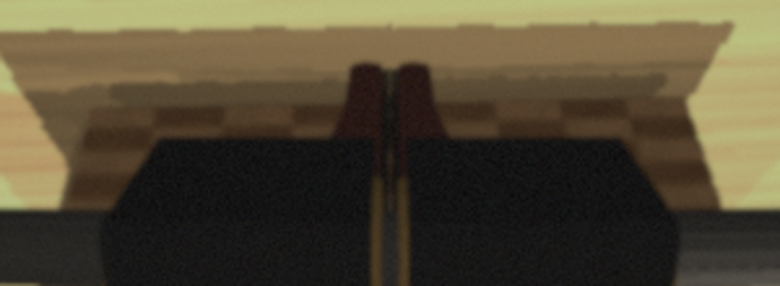

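The front's bottom edge is at row 228.5 (x≈0.636), so the drawer is shut at about 0. One last numeric check on the tomatoes from a steeper lean.

Call:
apply_moves(
  rows=[0,0,0.02,0,-9,0,0,0.01,0,0.02,0,-9,0,0,0.02,0,0,0,0,0,0,0,0,0,0,0,0,0],
)

```text
t: 40.0
ee_pos: [0.5444, -0.1296, 0.1379]
eef_rot: [0.01, 0.898, 0.023, 0.439]
ft_force: [0.2, 0.5, 0.4]
finger_gap: 0.0004
grip_force: 0.0
```

Run:
```python
from h import *
st=manip.read_state();w=cams.grab_frame("wrist");hsv=cv2.cvtColor(w["img"],cv2.COLOR_RGB2HSV);print(st["ee_pos"])
for X in[(.697,-.062,.079),(.693,-.182,.079),(.637,-.12,.08)]:print("pred",proj(w,X,st).round(1))
m=(((hsv[...,0]<9)|(hsv[...,0]>172))&(hsv[...,1]>190)&(hsv[...,2]>40)).astype(np.uint8)
k,l,s,ce=cv2.connectedComponentsWithStats(m)
for i in range(1,k):
    if s[i,4]>60:print(s[i],ce[i].round(1),w["img"][l==i].mean(0).round())
```

```text
[ 0.54444056 -0.129646    0.13787094]
pred [311.7 212.1]
pred [210.7 215.7]
pred [264.3 196.9]
[289 201  49  36 860] [312.4 217.3] [105.  29.  25.]
[187 204  50  36 983] [211.8 220.1] [113.  41.  27.]
```

```bash
python3 -c "
from cell import close_job
print(close_job())"
```

```text
the job is handed in; nothing more can be done
None
```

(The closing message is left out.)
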